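Unscrew the lid of a jar held in a one-handed jar holder

ROBOT

A 7-joint arm with a two-finger parallel gripper is mounted at the origin on a cart in front of the work surface, level with it; the furniture and walls round the work are solid. World frame = base frame: x ahead of the robot, y to its left, z up, the work surface at z = 0. Lengths are in m, angles in rad, forces in N, time in s.
With the tool pointing down it reaches from about 0.4 to 0.9 m from the base axis. Payload 5.5 kg.
Tool frame: the origin (TCP) lies on the centre line of the jaws, within the pads' length; the fingertips stand 11 mm ahead of it and the grasp point (between the pads) lies 8 mm behind it; z points along the fingers, y is the line along which they close (so a half turn about z gives the same grasp; the last joint's range is limited). The gripper opens to 92 mm and grips with 3 to 60 N. Pads are 19 mm wide; open, the fingers measure 130 mm over their backs; the gripper's body (75 mm by 190 mm) begins 47 mm behind the grasp point.
Start: joints at [-0.982, 0.501, -0.427, 1.55, 0.221, 1.138, -0.21], TCP at [0.208, 0.616, 0.238] pointing down, gripper open.
Joint ranges: [-2.88, 2.88], [-0.31, 2.03], [-1.54, 1.56], [0.2, 2.42], [-1.41, 4.55], [0.19, 2.02], [-2.57, 2.57]. Speed limits (rad/s): [2.57, 2.57, 3.14, 3.14, 3.14, 3.14, 3.14].

INTERFACE

Orientations are given as [roll, pitch, yaw] about the fixed x, y, z axes, in that order (R = Rz(yaw) Ry(pitch) Rx(roll)).
In Python, from cell import manip gives the robot as it stands.
- The arm moves only by the tool play_rows, never from a script. Its argument "deltas" is a list of rows, each a list of 5 numbers: the shift along the tool's x, y, z in m, then the turn about the tool's z in rad, then the finger opening in m, from 0 to 0.0918. In form: [[tx, ty, tz, spin, fingers], ...]. A call has exactly 10 rows; each row shifts and turns the commanded pose from where the row before left it, along the tool's axes as they then stand; what a row does not reach is not made up. A row lasts 1/8 s, in which the tool goes at most 62.5 mm and 10.7 degrees, less where a joint would pass 70% of its speed; a pose out of reach is approached as far as the arm can. A call is refused whole if a number of a shift passes 0.0625 or a number of a turn 0.188, either way. A call with a gripper value outside its range is refused whole. The fingers move at their own pace and stop on an object; "squeeze" is the grip in N (left out, the last holds). Time passes only in rows, so rows that do not move let the fingers close, or fill a call up. It gives the time, the measured TCP pose, the force, the opening and the grip force at its end, in the units of the state.
- manip.observe(): the state, without advancing time (a new reading comes with each control period).
- manip.capture(name): name is "scene" or "side" or "wrist"; returns the picture (384x512x3 uint8, red, green, blue); there is no depth.
- manip.get_calibration(name): a dict with "fovy" (degrees; the focal length in pixels is half the picture's height over the tangent of half this angle, whatever the lens; pixels are square), "cx", "cy" (the principal point, pixels), "world_to_cam" (4x4, takes a point from world to camera coordinates). Camera axes: x right, y up, looking along -z (the intrinsics and any distortion apply to the point x, -y, -z); pixel columns grow to the right and rows downward; lengths in m; the calibration is good to about 2 mm. A picture is of the moment at which its call begins: read the wrist's pose just before it. get_calibration takes no time and is no camera call; for the wrist camera it gives the pose at the moment of the call.
- manip.sign_off(): hands the job in; it is judged then, once.
Trained networks look in the newest picture that a camera, given by its name, has taken for a name from the list of things; names that differ only in an ending like _2 or _b are one class to them, and where a whole thing is asked for, a point or a joint stands for the part that bears it (a point fixed in the world has none). Each returns a list of dicts, best first, with "conf" (0 to 1); they miss things now and then, are a little off and sometimes report something else, mostly with a low value. They report only what shows in the picture. A call takes as long as a camera call. They do not tell look-alikes from the thing itself.
- manip.masks_of(camera, thing): "mask" (384x512 bool, what is visible of it) and "rect" ([left, top, right, bottom] in pixels, round what is visible of it).
- manip.pinpoint(camera, thing): "centre" ([column, row] in pixels: a listed point, or the origin of a listed thing).
The state is a dict: "time": time; "q": joint angles; "qvel": joint speeds; "tau": joint torques, N m; "tool_pos": TCP position; "tool_rot": TCP orientation; "wrist_force": force on the tool from outside, world axes, zero at the start; "wrist_torque": the same for the moment, N m; "finger_gap": opening from 0.0 (shut) to 1.0 (fully open); "grip_force": force on a finger pad.
Only numpy, scipy, OpenCV 4.12 (cv2) and the standard library are available. Lean on these libraries where they do the work, as an engineer would, in place of code of your own. Each camera call takes 0.05 s, during which the arm holds its last target. There are 200 camera calls.

TASK

Open the square white jar. First push it, closed and upright, all the way back into the wooden jar holder, which keeps it from turning; then unscrew its lid with several twists and lift it off while the jar stays in the holder. Set the lid down gently, right side up, in the middle of the stack of plates, leave the open jar upright in the holder, and let the mug, the small tin and the spoon be.

Things in the scene. Friction and masses are not known exactly. Their poses are not given: they have to be found in the camera images.
- holder: Jar holder: U-shaped beech bracket, 40 mm high, screwed to the worktop, no base plate. Origin on the worktop where the centre of a jar's underside stands when fully home against the back wall. x points from its open mouth (towards the robot) to the back wall, z up. Side walls' inner faces at y = +-43 mm, back wall's at x = +40 mm; walls 12 mm thick. The jar's front 25 mm stay outside the side walls.
- holder_mouth (a point): Middle of the holder's open mouth on the worktop, 50 mm before home (holder x = -50 mm). The straight side walls begin at holder x = -15 mm; before them two wings flare outward at 0.3 rad to about y = +-55 mm here and guide the jar in.
- jar: Square white stoneware jar, loose, 0.6 to 1 kg: body 80 x 80 mm, flat shoulder at z = 62 mm, above it a round threaded neck to z = 84 mm, under the lid. Closed, 91.5 mm high. Origin at the centre of its underside, z up, x and y square to its faces. At the start it stands before the holder's mouth, 105 to 135 mm short of home, up to 12 mm to the side, turned up to 0.15 rad from the holder. Too wide to grip.
- push_face (a point): Centre of the jar's -x face (80 mm wide, the one towards the robot), 35 mm above its underside: where to push. Pushed at about this height with two points some 50 mm apart, or a broad edge, towards the holder's +x, the jar slides (3 to 9 N) without tipping and squares itself up.
- lid: Round aluminium screw lid, ribbed side, 60 mm diameter, 28 mm high, 0.07 kg, loose. Origin at the centre of its skirt's lower edge, z up. Tight, its origin is 63.5 mm above the jar's and its x axis lies along the jar's x. Loosens anticlockwise seen from above, rises 3.3 mm per rad, is free after about 3.3 rad (just over half a turn). A sprung seal pushes it up (14 N when tight): stiff at first, up to 0.5 N m; the jar turns along unless held.
- lid_top (a point): Centre of the lid's flat top (28 mm above its lower edge). Grip the lid across its 60 mm diameter from above, fingertips just above the jar's shoulder (1.5 mm below the skirt when tight). Let go part-way it stays on the thread, sinking 2 mm at most. When free, lift it straight up 22 mm or more to clear the neck (the black sprung seal stays in the neck, 9 mm proud).
- plate: Stack of small white plates, 130 mm across and 33 mm high at the rim, loose, 0.9 kg. Origin at the centre of its underside, z up. The lid is to stand in the flat middle of the top plate (about 75 mm across), which lies 30 mm above the worktop.
- mug: Bystander: dotted mug, 92 x 127 x 93 mm, origin at the centre of its underside. Leave it alone.
- small_tin: Bystander: low food tin, 76 mm across, 58 mm high, origin at the centre of its underside. Leave it alone.
- spoon: Bystander: spoon with a wooden handle, 179 mm long, lying flat along its own y axis, origin at the centre of its underside. Leave it alone.
Not all that is in view belongs to the job. There is more than one size of the lid; the job needs the smallest.

How it is judged:
On the way, in this order (a step that is already met when the one before it is completed fails the run):
1. the jar stands fully home in the holder, upright, with its lid still screwed on (x of jar in the frame of holder between -0.008 and 0.006 m and y of jar in the frame of holder between -0.006 and 0.006 m and height (world z) of jar below 0.006 m and angle between jar's own z axis and vertical below 0.08 rad and z of lid in the frame of jar below 0.0665 m and horizontal distance between lid and jar below 0.01 m), for 0.2 s.
2. the lid is off: its skirt is above the neck, while the jar is still in the holder (x of jar in the frame of holder between -0.008 and 0.006 m and y of jar in the frame of holder between -0.006 and 0.006 m and height (world z) of jar below 0.006 m and angle between jar's own z axis and vertical below 0.08 rad and z of lid in the frame of jar above 0.085 m), for 0.1 s.
At the end, for the whole second after the job is handed in: The lid rests right side up (within 0.15 rad of level) on the plates, its centre within 30 mm of theirs, let go and still; the open jar stands upright on the worktop in the holder, within 8 mm of home along the holder and 6 mm across (x of jar in the frame of holder between -0.008 and 0.006 m and y of jar in the frame of holder between -0.006 and 0.006 m and height (world z) of jar below 0.006 m and angle between jar's own z axis and vertical below 0.08 rad and horizontal distance between lid and plate below 0.03 m and height (world z) of lid between 0.015 and 0.04 m and angle between lid's own z axis and vertical below 0.15 rad and contact force between lid and plate above 0.1 N and contact force between the fingers and lid below 0.1 N and linear speed of each of lid, jar below 0.02 m/s); the robot touches nothing.
It fails at once if the jar is tipped over 0.35 rad or lifted more than 20 mm (angle between jar's own z axis and vertical above 0.35 rad or height (world z) of jar above 0.02 m).
It fails at once if the lid is dropped (falls freely faster than 0.7 m/s) (linear speed of lid above 0.7 m/s and contact force between the fingers and lid below 0.1 N).
It fails at once if the mug, the small tin or the spoon is moved more than 30 mm (distance of any of mug, small_tin, spoon from where it was at the start of the episode above 0.03 m).
It also fails if it takes over 72 s, if anything falls off the work surface, if the arm or the gripper's body presses on something with over 40 N, if the wrist force passes 120 N, or if a joint passes its speed limit or range.

## Working session

There is one attempt and no reset: what is moved stays moved. The work goes in short steps, Python scripts to look and compute and a tool call to move; the robot and the scene stay as the last step left them, time stands still between calls to the robot, and variables do not carry over. Pictures are saved under pics/ and viewed, at most 10 in all, crops included, and the job is handed in when it is done.

Besides the shell and the picture viewer there is one more tool, called after "Request:" as name([rows], argument=value, ...), one row to a line, values as JSON. play_rows: Moves the arm, as the interface text tells. Its arguments: {"type":"object","properties":{"deltas":{"type":"array","items":{"type":"array","items":{"type":"number"}}},"squeeze":{"type":"number"}},"required":["deltas"]}

```bash
ls; mkdir -p pics; cat > h.py <<'E'
import numpy as np, cv2
from cell import manip
def ray(cam,px,cal=None):
    c=cal or manip.get_calibration(cam); f=192/np.tan(np.radians(c['fovy'])/2)
    W=np.array(c['world_to_cam']); R=W[:3,:3]; o=-R.T@W[:3,3]
    d=R.T@np.array([(px[0]-c['cx'])/f,-(px[1]-c['cy'])/f,-1]); return o,d
def at(cam,px,z,cal=None):
    o,d=ray(cam,px,cal); return (o+d*(z-o[2])/d[2])
def proj(cam,p):
    c=manip.get_calibration(cam); f=192/np.tan(np.radians(c['fovy'])/2)
    W=np.array(c['world_to_cam']); q=W[:3,:3]@np.array(p)+W[:3,3]
    return np.array([c['cx']+f*q[0]/-q[2], c['cy']-f*q[1]/-q[2]])
def tri(a,pa,b,pb):
    o1,d1=ray(a,pa);o2,d2=ray(b,pb)
    s=np.linalg.lstsq(np.array([d1,-d2]).T,o2-o1,rcond=None)[0]
    p,q=o1+s[0]*d1,o2+s[1]*d2; return (p+q)/2,np.linalg.norm(p-q)
def save(n,im): cv2.imwrite('pics/'+n+'.png',im[:,:,::-1])
E
python3 - <<'E'
from h import *
np.set_printoptions(precision=4,suppress=True)
ims=[]
for c in ('scene','side'):
    im=manip.capture(c); save(c,im); k=manip.get_calibration(c); print(c,{a:k[a] for a in k if a!='world_to_cam'}, ray(c,(256,192))[0])
    for t,z in dict(holder=0,holder_mouth=0,jar=0,push_face=.035,lid=.0635,lid_top=.0915,plate=0,mug=0,small_tin=0,spoon=0).items():
        for r in manip.pinpoint(c,t)[:4]: print(' ',t,round(r['conf'],2),np.round(r['centre'],1),at(c,r['centre'],z)[:2])
print(manip.observe())
E
```

```text
pics
scene {'fovy': 57.53435796233438, 'cx': 259.1670029114846, 'cy': 190.85664640058187} [-0.1392 -0.6966  1.0093]
  holder 0.56 [324.3 228.1] [ 0.5895 -0.2574]
  holder_mouth 0.89 [319.1 230.8] [ 0.5657 -0.2525]
  jar 0.64 [299.6 241.2] [ 0.4786 -0.2357]
  push_face 0.75 [285.8 237.4] [ 0.4343 -0.2077]
  lid 0.89 [377.4 322.5] [ 0.3904 -0.6013]
  lid 0.7 [298.5 229. ] [ 0.4756 -0.2268]
  lid 0.56 [262.1 219.4] [ 0.4137 -0.1092]
  lid 0.21 [298.2 224.8] [ 0.4887 -0.2134]
  lid_top 0.8 [262.6 212.5] [ 0.4203 -0.1047]
  lid_top 0.62 [382.3 311.7] [ 0.4107 -0.5959]
  lid_top 0.59 [301.  222.4] [ 0.4849 -0.227 ]
  plate 0.66 [200.  171.3] [0.4415 0.3138]
  plate 0.2 [296.6 230.6] [ 0.5063 -0.1956]
  mug 0.62 [230.  198.5] [0.4321 0.0981]
  mug 0.4 [316.2 232.7] [ 0.5512 -0.251 ]
  mug 0.26 [313.7 269. ] [ 0.4279 -0.3456]
  small_tin 0.96 [314.4 269.7] [ 0.4275 -0.3489]
  spoon 0.59 [170.1 144.3] [0.4521 0.5673]
  spoon 0.57 [297.5 240.6] [ 0.4751 -0.2287]
side {'fovy': 53.20442954371335, 'cx': 252.59647302498973, 'cy': 192.01892065007183} [0.8177 1.1801 0.8077]
  holder 0.7 [219.3 179.1
[... 422 characters left out ...]
88 -0.0869]
  plate 0.72 [304.  250.6] [0.4259 0.2842]
  mug 0.61 [282.3 211.8] [0.4211 0.0512]
  small_tin 0.57 [251.8 163.2] [ 0.4271 -0.3734]
  spoon 0.58 [336.6 314.3] [0.4393 0.5526]
{'time': 1.1, 'q': array([-0.9818,  0.5009, -0.427 ,  1.5504,  0.2208,  1.1383, -0.2103]), 'qvel': array([ 0.0025, -0.0015,  0.0006, -0.0001,  0.0006,  0.0024,  0.0001]), 'tau': array([  0.0014, -56.6483,  -5.8103, -27.9505,  -0.0667,   0.0212,
         0.    ]), 'tool_pos': array([0.208 , 0.6158, 0.2377]), 'tool_rot': array([ 3.1415, -0.    ,  2.8158]), 'wrist_force': array([ 0.4885, -0.0882, -0.3202]), 'wrist_torque': array([-0.0261,  0.0376,  0.0214]), 'grip_force': 0.0, 'finger_gap': 1.0002055499498164}
```

```bash
python3 - <<'E'
import cv2,numpy as np
a=cv2.imread('pics/scene.png')[110:350,130:430]; b=cv2.imread('pics/side.png')[100:340,150:350]
a=cv2.resize(a,(750,600),interpolation=3); cv2.imwrite('pics/a.png',a); cv2.imwrite('pics/b.png',cv2.resize(b,(500,600),interpolation=3))
E
```

```text
(no output)
```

View pics/a.png

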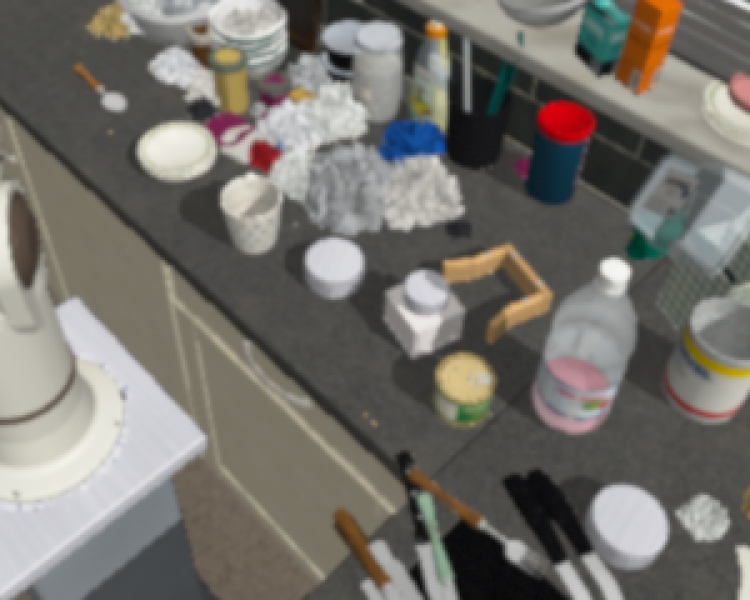

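View pics/b.png

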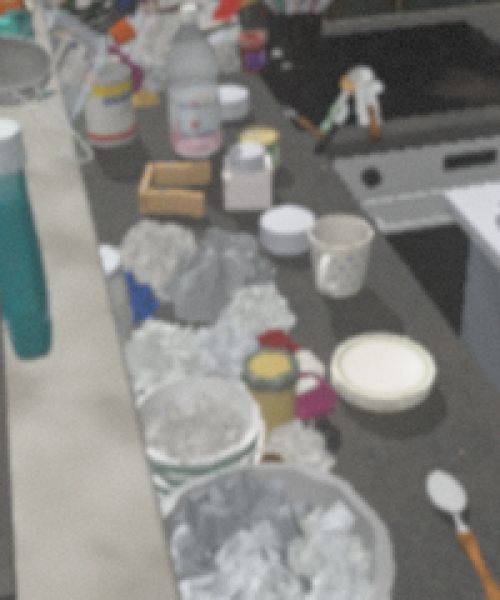

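The scene picture shows three lids: one on the square jar at (301,224), and two larger ones lying loose at (263,216) and (381,318). The job's lid is the smallest, the one on the jar. The holder is at about (325,225), the plates at (200,170), the mug at (230,195) and the tin at (315,265). I'm moving to view the plate, then the jar.

Request:
play_rows([
  [-0.033,-0.022,-0.006,0,0.09],
  [-0.033,-0.022,-0.006,0,0.09],
  [-0.033,-0.022,-0.006,0,0.09],
  [-0.033,-0.022,-0.006,0,0.09],
  [-0.033,-0.022,-0.006,0,0.09],
  [-0.033,-0.022,-0.006,0,0.09],
  [-0.033,-0.022,-0.006,0,0.09],
  [-0.033,-0.022,-0.006,0,0.09],
  [-0.033,-0.022,-0.006,0,0.09],
  [-0.033,-0.022,-0.006,0,0.09],
])

```text
time: 2.35
tool_pos: [0.4509, 0.3008, 0.2982]
tool_rot: [3.141, 0.0, 2.816]
wrist_force: [0.4, -0.0, 0.8]
finger_gap: 0.979
grip_force: 0.0
```

```bash
python3 - <<'E'
from h import *
np.set_printoptions(precision=4,suppress=True)
s=manip.observe(); print(s['time'],s['q'],s['tool_pos'],s['tool_rot'])
o,d=ray('wrist',(256,192)); print('cam',o,d, manip.get_calibration('wrist')['fovy'])
im=manip.capture('wrist')
for r in manip.pinpoint('wrist','plate')[:2]: print(r, at('wrist',r['centre'],0))
for r in manip.masks_of('wrist','plate')[:2]:
    m=r['mask']; (u,v),ax,an=cv2.fitEllipse(np.argwhere(m)[:,::-1][cv2.convexHull(np.argwhere(m)[:,::-1].astype(np.int32),returnPoints=False)[:,0]].astype(np.float32))
    print(r['conf'],r['rect'],at('wrist',(u,v),.033),ax)
print(tri('scene',(324.3,228.1),'side',(219.3,179.1)),tri('scene',(319.1,230.8),'side',(232.5,178.1)),tri('scene',(299.6,241.2),'side',(247.4,179.7)))
E
```

```text
2.35 [-0.3822  0.2338 -0.3009  1.7561  0.0749  1.1623  0.54  ] [0.4509 0.3008 0.2982] [3.1411 0.0004 2.816 ]
cam [0.3847 0.3229 0.446 ] [ 0.2424 -0.0912 -0.9659] 63.66912886795679
{'centre': [253.2, 148.1], 'conf': 0.71} [0.4372 0.2938 0.    ]
0.56 [203.1, 101.2, 298.2, 200.8] [0.436  0.2967 0.033 ] (95.13152313232422, 96.75957489013672)
(array([ 0.5965, -0.259 ,  0.0009]), np.float64(0.013434546272237188)) (array([ 0.5519, -0.2544,  0.0078]), np.float64(0.015043560429168453)) (array([ 0.4828, -0.2338, -0.0047]), np.float64(0.002327326681288486))
```

Request:
play_rows([
  [-0.022,-0.049,-0.003,0,0.09],
  [-0.022,-0.049,-0.003,0,0.09],
  [-0.022,-0.049,-0.003,0,0.09],
  [-0.022,-0.049,-0.003,0,0.09],
  [-0.022,-0.049,-0.003,0,0.09],
  [-0.022,-0.049,-0.003,0,0.09],
  [-0.022,-0.049,-0.003,0,0.09],
  [-0.022,-0.049,-0.003,0,0.09],
  [-0.022,-0.049,-0.003,0,0.09],
  [-0.022,-0.049,-0.003,0,0.09],
])

```text
time: 3.75
tool_pos: [0.5026, -0.2326, 0.3278]
tool_rot: [3.141, 0.0, 2.819]
wrist_force: [1.2, 1.1, -0.1]
finger_gap: 0.978
grip_force: 0.0
```

```bash
python3 - <<'E'
from h import *
np.set_printoptions(precision=4,suppress=True)
s=manip.observe(); print(s['time'],s['q'],s['tool_pos'],s['tool_rot'])
im=manip.capture('wrist'); save('w1',im); cv2.imwrite('pics/w1b.png',cv2.resize(im[:,:,::-1],(768,576)))
for t,z in dict(holder=0,holder_mouth=0,jar=0,push_face=.035,lid=.0635,lid_top=.0915,small_tin=0,mug=0).items():
    for r in manip.pinpoint('wrist',t)[:3]: print(' ',t,round(r['conf'],2),np.round(r['centre'],1),at('wrist',r['centre'],z)[:2])
for t in ('holder','jar','lid'):
    for r in manip.masks_of('wrist',t)[:2]: print(t,r['conf'],r['rect'])
E
```

```text
3.75 [ 0.2861  0.2189  0.1179  1.7    -0.0281  1.224   1.6585] [ 0.5026 -0.2326  0.3278] [3.1407 0.0004 2.8186]
  push_face 0.66 [251.8 112.3] [ 0.4366 -0.2191]
  lid 0.77 [ 25.8 184. ] [ 0.4288 -0.5416]
  lid 0.64 [250.5 142.7] [ 0.473  -0.2322]
  lid 0.6 [349.5  88.4] [ 0.448  -0.0912]
  lid_top 0.81 [  5.2 189.1] [ 0.4271 -0.5475]
  lid_top 0.77 [253.7 148.5] [ 0.4785 -0.2291]
  lid_top 0.61 [355.4  86.3] [ 0.4471 -0.092 ]
  small_tin 0.94 [170.  131.3] [ 0.4241 -0.346 ]
  mug 0.68 [452.9  35. ] [0.4265 0.0815]
holder 0.55 [211.4, 185.9, 303.3, 249.7]
jar 0.67 [221.6, 115.2, 283.1, 177.7]
jar 0.19 [417.1, 1.3, 511.2, 57.0]
lid 0.83 [227.7, 121.6, 278.8, 170.1]
lid 0.81 [319.2, 55.3, 393.2, 119.9]
```

View pics/w1b.png

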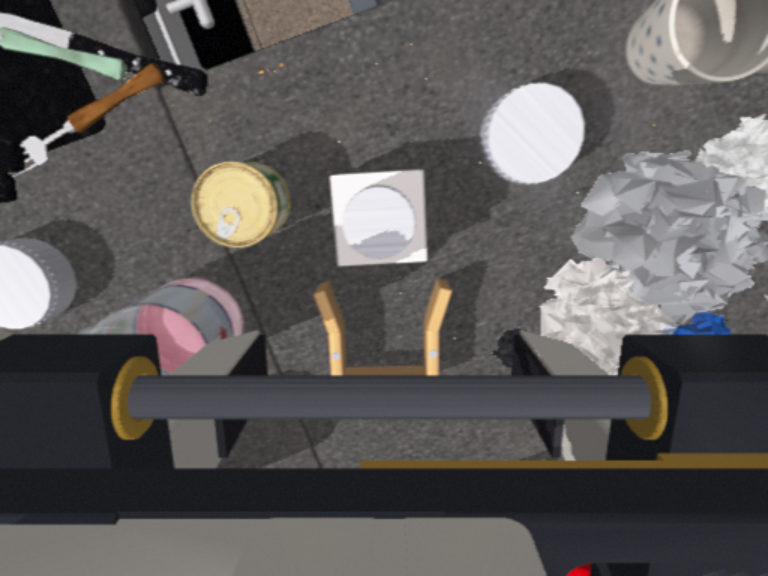

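The jar's shoulder corners are near (331,173), (424,169), (427,262) and (337,266) in the enlarged image, with the small lid at (380,222). The wing tips of the holder are near (324,288) and (443,284). I need a closer crop of the jar and the holder.

```bash
python3 - <<'E'
import cv2
a=cv2.imread('pics/w1.png')[106:256,190:315]; cv2.imwrite('pics/c1.png',cv2.resize(a,(500,600),interpolation=cv2.INTER_CUBIC))
E
```

```text
(no output)
```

View pics/c1.png

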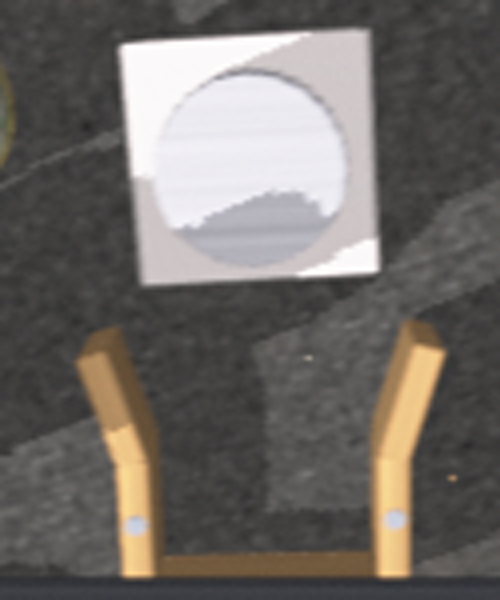

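```bash
python3 - <<'E'
from h import *
np.set_printoptions(precision=4,suppress=True)
P=lambda u,v,z: at('wrist',(190+u/4,106+v/4),z)[:2]
c=[P(*p,.062) for p in ((119,44),(369,29),(380,272),(142,284))]
print('jar',np.mean(c,0),[np.linalg.norm(c[i]-c[i-1]) for i in range(4)])
e=(c[3]-c[0]+c[2]-c[1]);print('yaw',np.arctan2(e[1],e[0]))
e=(c[0]-c[1]+c[3]-c[2]);print('yaw',np.arctan2(e[1],e[0])-np.pi/2)
print('lid', P(253,167,.0915))
w={k:P(*p,.04) for k,p in dict(li0=(147,463),li1=(153,577),lo0=(117,463),lo1=(124,577),ri0=(374,457),ri1=(377,577),ro0=(410,457),ro1=(411,577),sl=(136,526),sr=(395,520),tl=(112,328),tr=(407,322)).items()}
for k in w: print(k,w[k])
for a,b in (('li0','li1'),('lo0','lo1'),('ri0','ri1'),('ro0','ro1')): e=w[b]-w[a]; print('wall yaw',np.arctan2(e[1],e[0]))
for a,b in (('li0','ri0'),('lo0','ro0'),('sl','sr'),('tl','tr')): e=w[a]-w[b]; print(a,b,np.linalg.norm(e),'mid',(w[a]+w[b])/2,'yaw',(np.arctan2(e[1],e[0])+np.pi/2))
E
```

```text
jar [ 0.4783 -0.2321] [np.float64(0.07994012741256588), np.float64(0.08135186153634234), np.float64(0.08050294191501912), np.float64(0.08136876326135543)]
yaw -0.2574970732615914
yaw -3.41016014223975
lid [ 0.4773 -0.2311]
li0 [ 0.5748 -0.3071]
li1 [ 0.6192 -0.3209]
lo0 [ 0.5713 -0.3178]
lo1 [ 0.6157 -0.3315]
ri0 [ 0.5996 -0.2259]
ri1 [ 0.6466 -0.2394]
ro0 [ 0.6038 -0.2131]
ro1 [ 0.6507 -0.227 ]
sl [ 0.5974 -0.3198]
sr [ 0.6263 -0.2259]
tl [ 0.5218 -0.3013]
tr [ 0.5537 -0.199 ]
wall yaw -0.3006588536266125
wall yaw -0.2986420350983515
wall yaw -0.2794557073011993
wall yaw -0.2876649187310956
li0 ri0 0.08493362448341218 mid [ 0.5872 -0.2665] yaw -0.2955129448595395
lo0 ro0 0.10960761621410224 mid [ 0.5875 -0.2654] yaw -0.30182928169139567
sl sr 0.09826238868234405 mid [ 0.6118 -0.2729] yaw -0.2986775542937299
tl tr 0.107161652475733 mid [ 0.5378 -0.2502] yaw -0.3025041127208725
```

Request:
play_rows([
  [0.02,-0.002,0.015,-0.026,0.035],
  [0.02,-0.002,0.015,0,0.035],
  [0.02,-0.002,0.015,0,0.035],
  [0.018,-0.002,0.015,0,0.035],
  [0.01,0,0.025,0,0.035],
  [0,0,0.045,0,0.035],
  [0,0,0.045,0,0.035],
  [0,0,0.045,0,0.035],
  [0,0,0.04,0,0.035],
  [0,0,0.02,0,0.035],
])

```text
time: 5.6
tool_pos: [0.4145, -0.2132, 0.0458]
tool_rot: [3.141, -0.003, 2.842]
wrist_force: [0.9, 0.1, 0.2]
finger_gap: 0.383
grip_force: 0.0
```

Request:
play_rows([
  [-0.012,0,0,0,0.035],
  [-0.013,0,0,0,0.035],
  [-0.013,0,0,0,0.035],
  [-0.013,0,0,0,0.035],
  [-0.013,0,0,0,0.035],
  [-0.013,0,0,0,0.035],
  [-0.013,0,0,0,0.035],
  [-0.013,0,0,0,0.035],
  [-0.01,0,0,0,0.035],
  [-0.007,0,0,0,0.035],
])

```text
time: 6.85
tool_pos: [0.5293, -0.249, 0.0481]
tool_rot: [3.141, -0.004, 2.842]
wrist_force: [-5.7, 1.0, -2.3]
finger_gap: 0.382
grip_force: 3.1
```

Request:
play_rows([
  [-0.003,0,0,0,0.035],
  [-0.003,0,0,0,0.035],
  [-0.002,0,0,0,0.035],
  [-0.002,0,0,0,0.035],
  [-0.002,0,0,0,0.035],
  [-0.001,0,0,0,0.035],
  [-0.001,0,0,0,0.035],
  [0,0,0,0,0.035],
  [0,0,0,0,0.035],
  [0,0,0,0,0.035],
])

```text
time: 8.1
tool_pos: [0.5423, -0.2531, 0.048]
tool_rot: [3.141, -0.003, 2.842]
wrist_force: [-4.7, 1.4, -1.5]
finger_gap: 0.381
grip_force: 3.0
```

Request:
play_rows([
  [-0.002,0,0,0,0.035],
  [-0.002,0,0,0,0.035],
  [-0.002,0,0,0,0.035],
  [-0.001,0,0,0,0.035],
  [-0.001,0,0,0,0.035],
  [0,0,0,0,0.035],
  [0,0,0,0,0.035],
  [0,0,0,0,0.035],
  [0,0,0,0,0.035],
  [0,0,0,0,0.035],
])

```text
time: 9.35
tool_pos: [0.5499, -0.2555, 0.048]
tool_rot: [3.141, -0.003, 2.842]
wrist_force: [-6.2, 1.0, -0.9]
finger_gap: 0.379
grip_force: 3.0
```

Request:
play_rows([
  [-0.002,0,0,0,0.035],
  [-0.002,0,0,0,0.035],
  [-0.001,0,0,0,0.035],
  [-0.001,0,0,0,0.035],
  [-0.001,0,0,0,0.035],
  [0,0,0,0,0.035],
  [0,0,0,0,0.035],
  [0,0,0,0,0.035],
  [0,0,0,0,0.035],
  [0,0,0,0,0.035],
])

```text
time: 10.6
tool_pos: [0.553, -0.2565, 0.0477]
tool_rot: [3.141, -0.01, 2.842]
wrist_force: [-14.8, 5.9, 7.2]
finger_gap: 0.38
grip_force: 7.7
```

```bash
python3 - <<'E'
from h import *
print(manip.observe()['q'].round(2))
for n,p,z in (('bluetin base',(130+555/2.5,110+197/2.5),0),('utensil pot',(130+475/2.5,110+160/2.5),0),('bottle base',(130+572/2.5,110+420/2.5),0),('bottle base L',(130+535/2.5,110+408/2.5),0),('strainer base',(130+640/2.5,110+250/2.5),0)): print(n,at('scene',p,z))
for n,p in (('bottle top',(615,262)),('bluetin top',(565,105))): print(n,*[at('scene',(130+p[0]/2.5,110+p[1]/2.5),z)[:2] for z in (.1,.2,.3)])
E
```

```text
[ 0.32  0.64  0.1   1.78 -0.09  0.73  1.73]
bluetin base [ 0.83288414 -0.202326    0.        ]
utensil pot [ 0.80700963 -0.05374066  0.        ]
bottle base [ 0.50946696 -0.46844678  0.        ]
bottle base L [ 0.4886995  -0.42441872  0.        ]
strainer base [ 0.83297099 -0.36278722  0.        ]
bottle top [ 0.69237217 -0.38475349] [ 0.6009135  -0.41905341] [ 0.50945482 -0.45335333]
bluetin top [ 0.92612495 -0.13142655] [ 0.80895882 -0.19358664] [ 0.69179269 -0.25574672]
```

Request:
play_rows([
  [0.012,0,0,0,0.09],
  [0.018,0,0,0,0.09],
  [0,0,-0.04,0,0.09],
  [0,0,-0.06,0,0.09],
  [0,0,-0.06,0,0.09],
  [0,0,-0.06,0,0.09],
  [0,0,-0.02,0,0.09],
  [0,0,0,0,0.09],
  [0,0,0,0,0.09],
  [0,0,0,0,0.09],
])

```text
time: 11.85
tool_pos: [0.5285, -0.2488, 0.286]
tool_rot: [3.141, -0.003, 2.842]
wrist_force: [-0.7, -0.6, -0.0]
finger_gap: 0.977
grip_force: 0.0
```

Request:
play_rows([
  [-0.02,0,0,0,0.09],
  [-0.025,0,0,0,0.09],
  [-0.025,0,0,0,0.09],
  [-0.02,0,0,0,0.09],
  [-0.01,0,0,0,0.09],
  [0,0,0,0,0.09],
  [0,0,0,0,0.09],
  [0,0,0,0,0.09],
  [0,0,0,0,0.09],
  [0,0,0,0,0.09],
])

```text
time: 13.1
tool_pos: [0.6247, -0.2786, 0.288]
tool_rot: [3.142, 0.0, 2.842]
wrist_force: [0.4, 0.3, -0.2]
finger_gap: 0.985
grip_force: 0.0
```

```bash
python3 - <<'E'
from h import *
np.set_printoptions(precision=4,suppress=True)
s=manip.observe(); print(s['time'],s['q'],s['tool_pos'],s['tool_rot'])
im=manip.capture('wrist'); save('w2',im); cv2.imwrite('pics/w2b.png',cv2.resize(im[60:260,140:380,::-1],(720,600),interpolation=2))
for t,z in dict(jar=0,lid=.0635,lid_top=.0915).items():
    for r in manip.pinpoint('wrist',t)[:3]: print(' ',t,round(r['conf'],2),np.round(r['centre'],1),at('wrist',r['centre'],z)[:2])
for r in manip.masks_of('wrist','lid')[:3]: print(r['conf'],r['rect'])
E
```

```text
13.1 [ 0.2934  0.491   0.1279  1.4137 -0.0637  1.2407  1.6981] [ 0.6247 -0.2786  0.288 ] [3.1415 0.0003 2.8419]
  lid 0.84 [257.5 146.1] [ 0.5982 -0.2723]
  lid_top 0.76 [257.2 152.2] [ 0.6016 -0.2736]
0.79 [230.7, 121.9, 285.5, 177.7]
0.56 [346.3, 0.0, 409.6, 15.1]
0.56 [1.8, 64.6, 11.7, 84.0]
```

View pics/w2b.png

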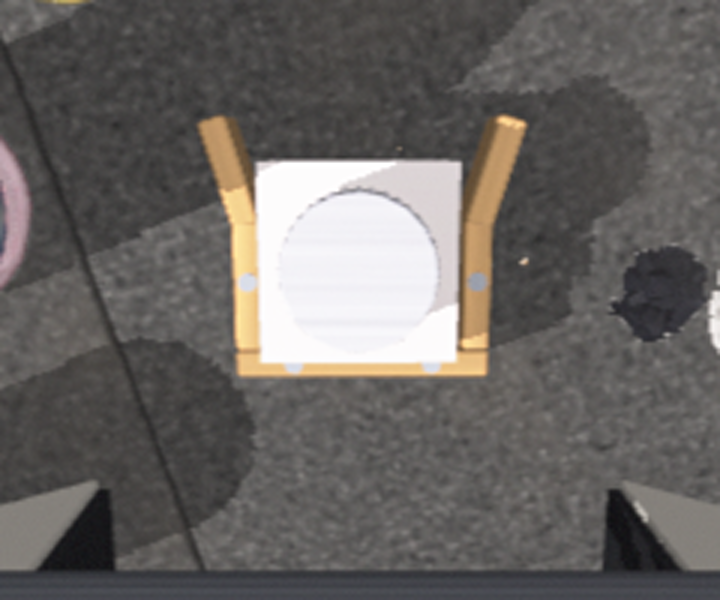

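The crop shows the jar square against the back wall of the holder, with its shoulder spanning (256,161) to (461,362) and the lid centred at (358,270). The jar is home. Next I move over the lid and wind the wrist clockwise, so it has room to unscrew.

Request:
play_rows([
  [0.025,-0.001,0,0,0.09],
  [0,0,0.01,0.18,0.09],
  [0,0,0.01,0.187,0.09],
  [0,0,0.01,0.187,0.09],
  [0,0,0.01,0.187,0.09],
  [0,0,0.01,0.187,0.09],
  [0,0,0.01,0.187,0.09],
  [0,0,0.01,0.187,0.09],
  [0,0,0.01,0.187,0.09],
  [0,0,0.01,0.187,0.09],
])

```text
time: 14.6
tool_pos: [0.6007, -0.2721, 0.1974]
tool_rot: [3.141, -0.0, 1.16]
wrist_force: [0.5, -0.1, -0.3]
finger_gap: 0.983
grip_force: 0.0
```

Request:
play_rows([
  [0,0,0.005,0.187,0.09],
  [0,0,0.005,0.187,0.09],
  [0,0,0.005,0.187,0.09],
  [0,0,0.005,0.187,0.09],
  [0,0,0.005,0.187,0.09],
  [0,0,0.005,0.187,0.09],
  [0,0,0.005,0.187,0.09],
  [0,0,0.005,0.187,0.09],
  [0,0,0.005,0.187,0.09],
  [0,0,0.005,0.187,0.09],
])

```text
time: 15.85
tool_pos: [0.6008, -0.2719, 0.1475]
tool_rot: [-3.141, 0.0, -0.71]
wrist_force: [-0.3, 0.8, 0.6]
finger_gap: 0.982
grip_force: 0.0
```

```bash
python3 -c "
from cell import manip
s=manip.observe();print(s['q'].round(2),s['tool_pos'],s['tool_rot'],s['time'])"
```

```text
[-0.19  0.74  0.86  1.63 -0.62  1.07 -1.42] [ 0.60083975 -0.27193388  0.1475161 ] [-3.14129522e+00  4.80286592e-05 -7.09785209e-01] 15.85
```

Request:
play_rows([
  [0,0,0.02,0.15,0.09],
  [0,0,0.02,0.15,0.09],
  [0,0,0.016,0,0.09],
  [0,0,0.01,0,0.09],
  [0,0,0.005,0,0.09],
  [0,0,0,0,0.09],
  [0,0,0,0,0.05],
  [0,0,0,0,0.05],
  [0,0,0,0,0.05],
  [0,0,0,0,0.05],
], squeeze=40)

```text
time: 17.1
tool_pos: [0.6015, -0.2717, 0.077]
tool_rot: [-3.14, -0.0, -1.004]
wrist_force: [1.9, 1.5, 1.1]
finger_gap: 0.648
grip_force: 40.0
```

Request:
play_rows([
  [0,0,-0.0003,-0.1,0.05],
  [0,0,-0.0003,-0.1,0.05],
  [0,0,-0.0003,-0.1,0.05],
  [0,0,-0.0003,-0.1,0.05],
  [0,0,-0.0003,-0.1,0.05],
  [0,0,-0.0004,-0.1,0.05],
  [0,0,-0.0004,-0.1,0.05],
  [0,0,-0.0003,-0.1,0.05],
  [0,0,-0.0003,-0.1,0.05],
  [0,0,-0.0004,-0.1,0.05],
])

```text
time: 18.35
tool_pos: [0.6003, -0.2732, 0.0798]
tool_rot: [3.14, 0.0, -0.002]
wrist_force: [0.7, -0.4, -3.2]
finger_gap: 0.65
grip_force: 40.0
```

Request:
play_rows([
  [0,0,-0.0004,-0.12,0.05],
  [0,0,-0.0004,-0.12,0.05],
  [0,0,-0.0004,-0.12,0.05],
  [0,0,-0.0004,-0.12,0.05],
  [0,0,-0.0004,-0.12,0.05],
  [0,0,-0.0004,-0.12,0.05],
  [0,0,-0.0004,-0.12,0.05],
  [0,0,-0.0004,-0.12,0.05],
  [0,0,-0.0004,-0.12,0.05],
  [0,0,-0.0004,-0.12,0.05],
])

```text
time: 19.6
tool_pos: [0.6006, -0.2715, 0.0835]
tool_rot: [-3.141, -0.001, 1.2]
wrist_force: [1.2, 2.0, -1.9]
finger_gap: 0.652
grip_force: 40.0
```

Request:
play_rows([
  [0,0,-0.0004,-0.12,0.05],
  [0,0,-0.0004,-0.12,0.05],
  [0,0,-0.0004,-0.12,0.05],
  [0,0,-0.0004,-0.12,0.05],
  [0,0,-0.0004,-0.12,0.05],
  [0,0,-0.0004,-0.12,0.05],
  [0,0,-0.0004,-0.12,0.05],
  [0,0,-0.0004,-0.12,0.05],
  [0,0,-0.0004,-0.12,0.05],
  [0,0,-0.0004,-0.12,0.05],
])

```text
time: 20.85
tool_pos: [0.5999, -0.2726, 0.0875]
tool_rot: [-3.141, -0.001, 2.399]
wrist_force: [-0.6, -0.0, -0.5]
finger_gap: 0.654
grip_force: 40.0
```

```bash
python3 -c "
from h import *
s=manip.observe();print(s['q'].round(2),s['wrist_torque'],s['wrist_force'])
im=manip.capture('side');c=im[130:210,200:300,::-1];cv2.imwrite('pics/s2.png',cv2.resize(c,(700,560),interpolation=2))"
```

```text
[ 0.34  0.65  0.06  1.65 -0.05  0.85  1.25] [0.03292924 0.04956905 0.00565737] [-0.6159932  -0.01366533 -0.5167184 ]
```

View pics/s2.png

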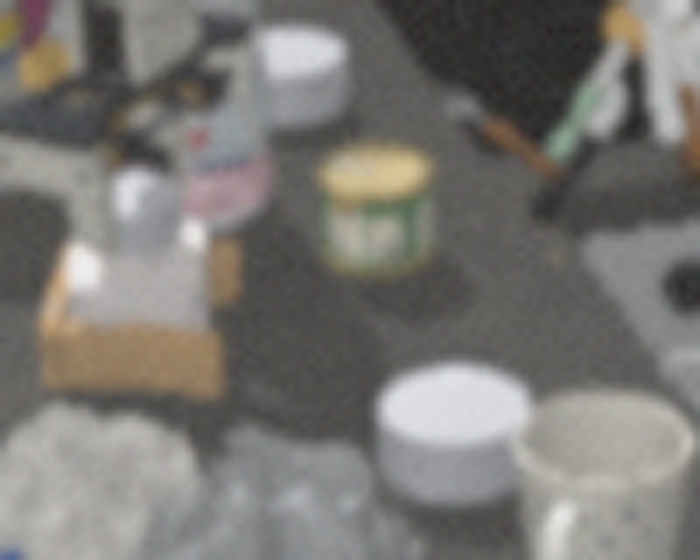

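The side crop shows the lid between the fingers at (145,205) and the jar still seated in the holder at (140,290). After a little more turn I'll lift slowly.

Request:
play_rows([
  [0,0,-0.0004,-0.12,0.05],
  [0,0,-0.0004,-0.12,0.05],
  [0,0,-0.0004,-0.12,0.05],
  [0,0,-0.0004,-0.12,0.05],
  [0,0,-0.001,0,0.05],
  [0,0,-0.001,0,0.05],
  [0,0,-0.001,0,0.05],
  [0,0,-0.001,0,0.05],
  [0,0,0,0,0.05],
  [0,0,0,0,0.05],
])

```text
time: 22.15
tool_pos: [0.6006, -0.2722, 0.0936]
tool_rot: [-3.142, -0.0, 2.876]
wrist_force: [-0.1, -0.0, 0.4]
finger_gap: 0.654
grip_force: 40.0
```

Request:
play_rows([
  [0,0,-0.004,0,0.05],
  [0,0,-0.006,0,0.05],
  [0,0,-0.008,0,0.05],
  [0,0,-0.012,0,0.05],
  [0,0,-0.02,0,0.05],
  [0,0,-0.03,0,0.05],
  [0,0,-0.03,0,0.05],
  [0,0,-0.03,0,0.05],
  [0,0,-0.015,0,0.05],
  [0,0,0,0,0.05],
])

```text
time: 23.4
tool_pos: [0.6013, -0.2726, 0.2504]
tool_rot: [-3.141, 0.003, 2.876]
wrist_force: [0.5, -0.3, -2.0]
finger_gap: 0.653
grip_force: 40.0
```

```bash
python3 -c "
from h import *
im=manip.capture('side');c=im[120:210,200:300,::-1];cv2.imwrite('pics/s3.png',cv2.resize(c,(660,594),interpolation=2))"
```

```text
(no output)
```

View pics/s3.png

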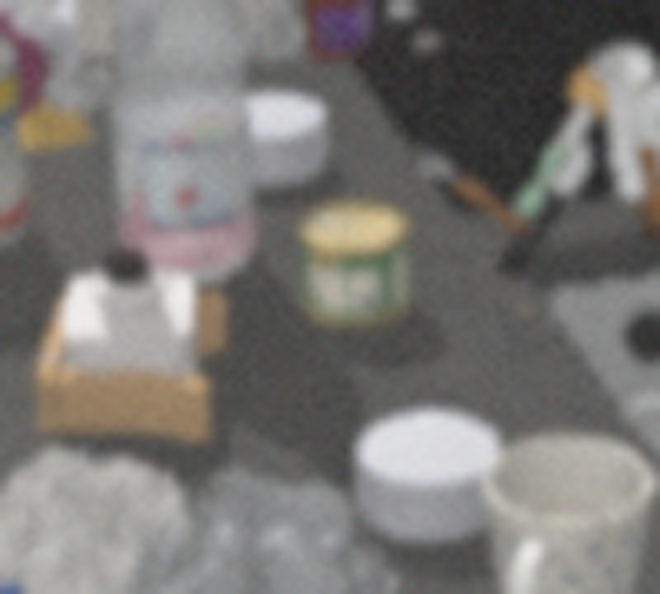

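The lid is off, and the jar stands in the holder with the black seal showing at (127,265). Now I carry the lid to the plates.

Request:
play_rows([
  [0.015,0.025,0,0,0.05],
  [0.03,0.05,0,0,0.05],
  [0.032,0.052,0,0,0.05],
  [0.032,0.052,0,0,0.05],
  [0.032,0.052,0,0,0.05],
  [0.032,0.052,0,0,0.05],
  [0.032,0.052,0,0,0.05],
  [0.032,0.052,0,0,0.05],
  [0.03,0.05,0,0,0.05],
  [0.02,0.03,0,0,0.05],
])

```text
time: 24.7
tool_pos: [0.4439, 0.2565, 0.2473]
tool_rot: [-3.141, -0.003, 2.879]
wrist_force: [0.3, -0.8, -0.3]
finger_gap: 0.648
grip_force: 40.0
```

Request:
play_rows([
  [0.009,0.018,0.01,0,0.05],
  [0.009,0.018,0.02,0,0.05],
  [0,0,0.03,0,0.05],
  [0,0,0.035,0,0.05],
  [0,0,0.035,0,0.05],
  [0,0,0.03,0,0.05],
  [0,0,0.015,0,0.05],
  [0,0,0.012,0,0.05],
  [0,0,0,0,0.05],
  [0,0,0,0,0.05],
])

```text
time: 25.95
tool_pos: [0.439, 0.2937, 0.0624]
tool_rot: [3.14, 0.001, 2.876]
wrist_force: [0.2, -0.7, 0.4]
finger_gap: 0.649
grip_force: 40.0
```

Request:
play_rows([
  [0,0,0.005,0,0.05],
  [0,0,0.005,0,0.05],
  [0,0,0.003,0,0.05],
  [0,0,0.002,0,0.05],
  [0,0,0.001,0,0.05],
  [0,0,0.001,0,0.05],
  [0,0,0.001,0,0.05],
  [0,0,0,0,0.05],
  [0,0,0,0,0.05],
  [0,0,0,0,0.05],
])

```text
time: 27.2
tool_pos: [0.4385, 0.2933, 0.0437]
tool_rot: [3.141, 0.0, 2.876]
wrist_force: [0.0, -0.1, -0.8]
finger_gap: 0.649
grip_force: 40.0
```

Request:
play_rows([
  [0,0,0.0005,0,0.05],
  [0,0,0.0005,0,0.05],
  [0,0,0.0005,0,0.05],
  [0,0,0.0005,0,0.05],
  [0,0,0,0,0.05],
  [0,0,0,0,0.05],
  [0,0,0,0,0.05],
  [0,0,0,0,0.05],
  [0,0,0,0,0.05],
  [0,0,0,0,0.05],
])

```text
time: 28.45
tool_pos: [0.4384, 0.2932, 0.0416]
tool_rot: [-3.142, -0.0, 2.876]
wrist_force: [0.0, -0.1, -0.2]
finger_gap: 0.651
grip_force: 40.0
```

Request:
play_rows([
  [0,0,0.0005,0,0.05],
  [0,0,0.0005,0,0.05],
  [0,0,0.0005,0,0.05],
  [0,0,0,0,0.05],
  [0,0,0,0,0.05],
  [0,0,0,0,0.05],
  [0,0,0,0,0.05],
  [0,0,0,0,0.05],
  [0,0,0,0,0.05],
  [0,0,0,0,0.05],
])

```text
time: 29.7
tool_pos: [0.4385, 0.2932, 0.0402]
tool_rot: [3.142, 0.0, 2.876]
wrist_force: [-1.2, -0.8, 5.3]
finger_gap: 0.648
grip_force: 40.0
```

```bash
python3 -c "
from h import *
print(manip.observe()['wrist_force'])
im=manip.capture('side');c=im[210:300,250:360,::-1];cv2.imwrite('pics/s4.png',cv2.resize(c,(726,594),interpolation=2))"
```

```text
[-1.21392712 -0.75516847  5.33845485]
```

View pics/s4.png

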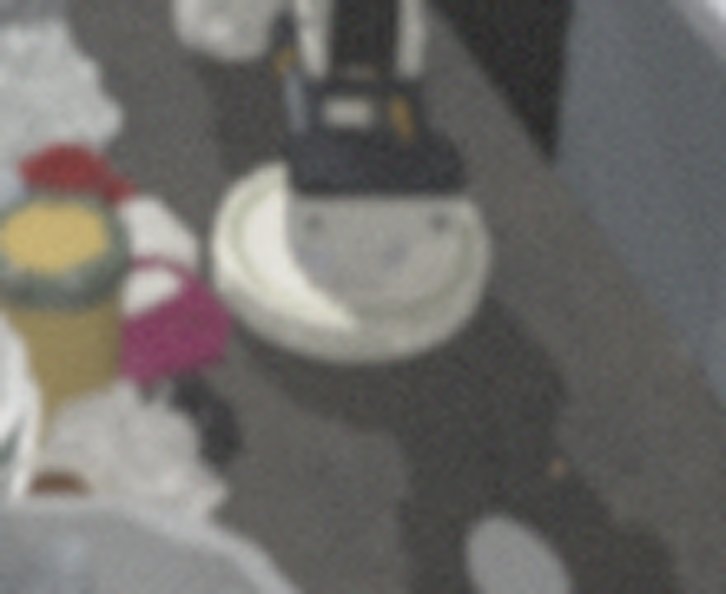

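The side crop shows the gripper over the middle of the plate at about (370,230). There is 5 N of contact, so I open slightly and rise.

Request:
play_rows([
  [0,0,-0.0003,0,0.062],
  [0,0,0,0,0.064],
  [0,0,0,0,0.067],
  [0,0,0,0,0.067],
  [0,0,-0.001,0,0.067],
  [0,0,-0.002,0,0.068],
  [0,0,-0.005,0,0.07],
  [0,0,-0.01,0,0.07],
  [0,0,-0.01,0,0.07],
  [0,0,-0.01,0,0.07],
])

```text
time: 31.0
tool_pos: [0.4386, 0.2933, 0.0794]
tool_rot: [3.141, 0.0, 2.876]
wrist_force: [0.1, 0.2, 0.2]
finger_gap: 0.764
grip_force: 0.0
```

Request:
play_rows([
  [0,0,-0.02,0,0.07],
  [0,0,-0.03,0,0.07],
  [0,0,-0.03,0,0.07],
  [0,0,-0.03,0,0.07],
  [0,0,-0.03,0,0.07],
  [-0.03,0,-0.02,0,0.07],
  [-0.03,0,0,0,0.07],
  [0,0,0,0,0.07],
  [0,0,0,0,0.07],
  [0,0,0,0,0.07],
])

```text
time: 32.25
tool_pos: [0.4951, 0.278, 0.2383]
tool_rot: [-3.141, -0.001, 2.877]
wrist_force: [0.2, 0.4, 0.0]
finger_gap: 0.764
grip_force: 0.0
```

```bash
python3 -c "
from h import *
im=manip.capture('wrist');cv2.imwrite('pics/w5.png',im[20:260,100:420,::-1])
for t,z in (('lid',.03),('lid_top',.058),('plate',0)):
  for r in manip.pinpoint('wrist',t)[:2]: print(t,r['conf'],r['centre'],at('wrist',r['centre'],z))
"
```

```text
lid 0.71 [256.8, 118.3] [0.43667885 0.29124853 0.03      ]
lid_top 0.86 [258.4, 121.3] [0.43957404 0.29236848 0.058     ]
```

View pics/w5.png

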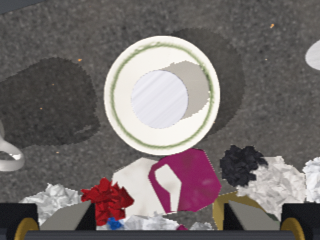

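The lid lies flat and centred at (160,98) on the plate, whose centre is at (162,95). I'm handing the job in.

```bash
python3 -c "
from cell import manip
print(manip.sign_off())"
```

```text
the job is handed in; nothing more can be done
None
```

I handed the job in at about 32 s: the lid lies flat in the middle of the plates and the open jar stood upright and fully home in the holder when last seen, just after the lid came off. The hand-in gave no verdict, and I didn't check the mug, tin and spoon again at the end.

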